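# Load the jar-weight caddy and hold it up by its telescoping handle

## Task

Thread the two stoneware ring weights down the caddy's post until they are fully home, the wide one first and the narrow one on top of it, setting them down rather than dropping them. Then squeeze in the button on the side of the caddy's handle knob, draw the handle up to its second stop, and lift the caddy by the knob so that it hangs upright about 5 cm clear of the sill. Finish while still holding it there, still by the knob, and do not tip the caddy over or push the other things about.

Things in the scene. Friction and masses are not known exactly. Their poses are not given: they have to be found in the camera images.
- caddy: loose caddy, about 0.6 kg empty (0.45 to 0.8). Dark iron foot plate 84 mm (its x) by 110 mm (its y), 8 mm thick; on its centre a stepped aluminium post: 42 mm diameter from 8 to 23 mm height, then 30 mm diameter up to 40 mm (the last 4 mm tapering to 24 mm); above it the black handle knob, from 43.5 to 67.5 mm height when pushed in. Origin at the centre of the foot's underside, z up along the post.
- handle_grip (a point): centre of the handle knob, which rides on top of the telescoping tubes on the post's axis (55.5 mm above the caddy's origin when pushed in). The knob is 18 mm along the caddy's x, 20 mm along its y and 24 mm tall; the release button stands out of its +y face. Axes as the caddy's. To release the handle, pinch the knob across its y faces: one finger drives the button in, flush with the knob, while the other bears on the -y face.
- handle (a joint): telescope extension in m: 0 pushed in (as at the start), first stop at 0.030, second stop, fully out, at 0.060. With the button out the handle is locked at any of these stops (1 to 3 mm play) and pulling lifts the whole caddy; with the button in it slides freely past the first stop against about 2 N, so the caddy stays standing until the second stop is reached, and is lifted when the knob goes on upwards.
- button (a joint): travel of the release button in m: 0 out, 0.004 flush with the knob's face; a bar 8 mm along the caddy's x and 22 mm tall that stands 4 mm out of the knob's +y face and moves towards its -y; spring force 1.4 N at first, 7 N when flush; the lock is free beyond 0.0027.
- wide_weight: loose white stoneware ring, the wide weight: outside diameter 66 mm, hole 46 mm, 16 mm high, about 75 g, lying flat on the sill at the start. Origin at the centre of its underside. Its hole fits the lower, 42 mm step of the post; home it rests on the foot plate, its underside 8 mm above the caddy's origin.
- narrow_weight: loose white stoneware ring, the narrow weight: outside diameter 54 mm, hole 34 mm, 16 mm high, about 55 g, lying flat on the sill at the start. Origin at the centre of its underside. Its hole fits the upper, 30 mm step of the post; home it rests on the wide weight, its underside 24 mm above the caddy's origin.
- egg_timer: bystander: red plastic egg timer, 62 mm across, 58 mm tall; origin at the centre of its underside
- mason_jar: bystander: squat glass mason jar with a zinc ring, 84 mm across, 100 mm tall; origin at the centre of its underside
- ramekin: bystander: stoneware ramekin, 90 mm across, 45 mm tall; origin at the centre of its underside
- reamer: bystander: wooden citrus reamer lying along its own y, 150 mm long, 42 mm thick; origin under its middle
- spice_tin: bystander: round tin, 48 mm across, 65 mm tall; origin at the centre of its underside
- herb_pot: bystander: terracotta pot with a small herb, 82 mm across, about 155 mm tall; origin at the centre of its underside
- egg_cup: bystander: white egg cup, 48 mm across, 60 mm tall; origin at the centre of its underside
Things that resemble listed ones, but are neither listed nor needed, are in the scene too. What is shaped like the caddy but red is not meant.

How it is judged:
On the way, in this order (a step that is already met when the one before it is completed fails the run):
1. the wide weight is fully home on the lower step of the post (z of wide_weight in the frame of caddy between 0.0055 and 0.0105 m and x of wide_weight in the frame of caddy between -0.005 and 0.005 m and y of wide_weight in the frame of caddy between -0.005 and 0.005 m and angle between the z axis of wide_weight and the z axis of caddy, either way round below 0.12 rad), for 0.2 s.
2. the narrow weight is fully home on top of it (all of step 1 and z of narrow_weight in the frame of caddy between 0.0215 and 0.0265 m and x of narrow_weight in the frame of caddy between -0.005 and 0.005 m and y of narrow_weight in the frame of caddy between -0.005 and 0.005 m and angle between the z axis of narrow_weight and the z axis of caddy, either way round below 0.12 rad), for 0.2 s.
3. the handle is drawn out to its second stop (value of joint handle above 0.056 m), for 0.1 s.
At the end, for the whole second after the job is handed in: Handle out beyond 56 mm (stop at 60), knob gripped by the fingers (over 3 N), caddy's underside 25 to 120 mm above the sill, within 0.2 rad of upright, slower than 3 cm/s; both weights home (2.5 mm in height, 5 mm sideways, flat within 0.12 rad) (all of step 2 and value of joint handle above 0.056 m and distance between the grasp point and handle_grip below 0.035 m and contact force between the fingers and caddy above 3 N and height (world z) of caddy between 0.025 and 0.12 m and angle between caddy's own z axis and vertical below 0.2 rad and linear speed of caddy below 0.03 m/s); the arm keeps its last pose, push and grip.
It fails at once if a weight was let go more than 20 mm above its home ((contact force between the fingers and wide_weight below 0.02 N and z of wide_weight in the frame of caddy above 0.028 m and height (world z) of wide_weight above 0.02 m) or (contact force between the fingers and narrow_weight below 0.02 N and z of narrow_weight in the frame of caddy above 0.044 m and height (world z) of narrow_weight above 0.02 m)).
It fails at once if the caddy was tipped over (angle between caddy's own z axis and vertical above 0.5 rad).
It fails at once if a bystander was pushed more than 30 mm or tipped (distance of any of egg_timer, mason_jar, ramekin, reamer, spice_tin, herb_pot, egg_cup from where it was at the start of the episode above 0.03 m or angle between any of egg_timer, mason_jar, ramekin, reamer, spice_tin, herb_pot, egg_cup's own z axis and vertical above 0.5 rad).
It also fails if it takes over 72 s, if anything falls off the work surface, if the arm or the gripper's body presses on something with over 40 N, if the wrist force passes 120 N, or if a joint passes its speed limit or range.

## Robot

A 6-joint arm with a two-finger parallel gripper is mounted at the origin on the work surface. World frame = base frame: x ahead of the robot, y to its left, z up, the work surface at z = 0. Lengths are in m, angles in rad, forces in N, time in s.
With the tool pointing down it reaches from about 0.25 to 0.725 m from the base axis. Payload 9.7 kg.
Tool frame: the origin (TCP) lies midway between the tips of the shut fingers; the grasp point (between the pads) lies 19 mm behind it; z points along the fingers, y is the direction in which the jaws open and shut (so a half turn about z gives the same grasp; the last joint's range is limited). The gripper opens to 85 mm and grips with 20 to 120 N. Pads are 22 mm wide; open, the fingers measure 114 mm over their backs; the gripper's body (76 mm by 85 mm) begins 54 mm behind the grasp point. The pads swing forward as they close: fully open they stand 13 mm farther back than shut.
Start: joints at [1.331, 0.087, 0.176, 1.66, 0, 1.571], TCP at [0.131, 0.534, 0.231] pointing down, gripper open.
Joint ranges: [-3.13, 3.13], [-0.85, 1.81], [-1.15, 1.24], [-2.2, 2.28], [-1.44, 1.52], [-3.14, 3.14]. Speed limits (rad/s): [2.22, 2.22, 2.57, 3.14, 3.14, 3.14].

## Interface

Orientations are given as a rotation vector (axis times angle).
In Python, from cell import arm gives the robot as it stands.
- The arm moves only by the tool apply_moves, never from a script. Its argument "commands" is a list that holds one entry, the list of rows, each a list of 5 numbers: the opening, from 0 (shut) to 1 (fully open), then the shift along the tool's x, y, z in mm, then the turn about the tool's z in rad. In form: [[[claw, tx, ty, tz, spin], ...]]. A call has 1 to 12 rows; each row is the pose to reach, as a shift and turn from the pose measured when the call began, along the tool's axes at that moment; what a row does not reach only later rows make up. A row lasts 1/8 s, in which the tool goes at most 62.5 mm and 10.7 degrees, less where a joint would pass 70% of its speed; a pose out of reach is approached as far as the arm can. A call with a gripper value outside its range is refused whole. The fingers move at their own pace and stop on an object; "squeeze" is the grip in N (left out, the last holds). Time passes only in rows, so rows that repeat a pose let the fingers close. It gives the time, the measured TCP pose, the force and the opening at its end, in the units of the state.
- arm.sense(): the state, without advancing time (a new reading comes with each control period).
- arm.snapshot(name): name is "scene" or "top" or "wrist"; returns (picture, depth): 400x640x3 uint8, red, green, blue; 400x640 float32, m along the optical axis (not along the pixel's ray), 0 where there is no reading.
- arm.calibration(name): a dict with "fx", "fy", "cx", "cy" (pixels), "position" and "orientation" of the camera in the world. Camera axes: x right, y down, z forward; pixel columns grow to the right and rows downward; lengths in m; the calibration is good to about 2 mm. A picture is of the moment at which its call begins: read the wrist's pose just before it. calibration takes no time and is no camera call; for the wrist camera it gives the pose at the moment of the call.
- arm.hand_in(): hands the job in, once; it reports no verdict.
The state is a dict: "time": time; "joints": joint angles; "qd": joint speeds; "tau": joint torques, N m; "position": TCP position; "orientation": TCP orientation; "contact_force": force on the tool from outside, world axes, zero at the start; "torque": the same for the moment, N m; "opening": opening from 0.0 (shut) to 1.0 (fully open).
Only numpy, scipy, OpenCV 4.12 (cv2) and the standard library are available. Lean on these libraries where they do the work, as an engineer would, in place of code of your own. Each camera call takes 0.05 s, during which the arm holds its last target. There are 200 camera calls.

## Working session

There is one attempt and no reset: what is moved stays moved. The work goes in short steps, Python scripts to look and compute and a tool call to move; the robot and the scene stay as the last step left them, time stands still between calls to the robot, and variables do not carry over. Pictures are saved under pics/ and viewed, about 8 in all and at most 12, crops included, and the job is handed in when it is done.

Besides the shell and the picture viewer there is one more tool, called after "Call:" by a JSON object that holds its "fn" and its "kwargs", one argument or row to a line. apply_moves: Moves the arm, as the interface text tells. Its arguments: {"type":"object","properties":{"commands":{"type":"array","items":{"type":"array","items":{"type":"array","items":{"type":"number"}}}},"squeeze":{"type":"number"}},"required":["commands"]}

```bash
mkdir -p pics; ls
cat > h.py <<'E'
import numpy as np, cv2
from scipy.spatial.transform import Rotation as R
from cell import arm
def rot(o):
    o=np.array(o,float)
    return o if o.shape==(3,3) else (R.from_rotvec(o).as_matrix() if o.size==3 else R.from_quat(o).as_matrix())
def snap(n,save=None):
    c=arm.calibration(n); p,d=arm.snapshot(n)
    if save: cv2.imwrite('pics/'+save,p[:,:,::-1])
    return c,p,d
def ray(c,u,v,z):
    M=rot(c['orientation']); d=M@np.array([(u-c['cx'])/c['fx'],(v-c['cy'])/c['fy'],1]); p=np.array(c['position'])
    return p+d*(z-p[2])/d[2]
def cloud(c,d):
    v,u=np.mgrid[:d.shape[0],:d.shape[1]]
    P=np.stack([(u-c['cx'])/c['fx']*d,(v-c['cy'])/c['fy']*d,d],-1)
    return P@rot(c['orientation']).T+np.array(c['position'])
def proj(c,P):
    q=rot(c['orientation']).T@(np.array(P)-np.array(c['position'])); return c['fx']*q[0]/q[2]+c['cx'],c['fy']*q[1]/q[2]+c['cy']
E
python3 - <<'E'
from h import *
print(arm.sense())
for n in ('top','scene','wrist'):
    c,p,d=snap(n,n+'0.png'); print(n,c); np.savez('/tmp/'+n+'0.npz',p=p,d=d)
a=cv2.imread('pics/top0.png');b=cv2.imread('pics/scene0.png')
E
```

```text
pics
{'time': 0.0, 'joints': array([1.33101446e+00, 8.74331439e-02, 1.75091506e-01, 1.65979399e+00,
       2.67887842e-05, 1.57079163e+00]), 'qd': array([ 6.98235114e-05, -5.01662776e-04, -9.75413897e-04, -6.99073708e-04,
       -7.38399902e-04, -1.69834410e-03]), 'tau': array([ 5.94801513e-04, -5.20389783e+01,  4.64797497e+01,  1.65480649e-02,
        2.34681502e-04,  1.30988332e-05]), 'position': array([0.13055468, 0.53402972, 0.230576  ]), 'orientation': array([-3.75717093e-01, -3.11885606e+00,  2.08351378e-03]), 'contact_force': array([0.30215155, 0.8371989 , 0.08923402]), 'torque': array([-0.01434827,  0.03958233,  0.02509667]), 'opening': 1.0016766120128957}
top {'fx': 370.1633890784853, 'fy': 370.1633890784853, 'cx': 316.81119383216, 'cy': 197.85931631028433, 'position': array([0.40276811, 0.00651769, 0.99991625]), 'orientation': array([-2.11045752,  2.17150433, -0.13921543])}
scene {'fx': 392.5381018720209, 'fy': 392.5381018720209, 'cx': 320.02860140359587, 'cy': 200.05727941856384, 'position': array([0.90720494, 0.45784562, 0.87506834]), 'orientation': array([-0.89680598, -2.64989893,  0.8567922 ])}
wrist {'fx': 342.5905048323938, 'fy': 342.5905048323938, 'cx': 319.2576897771716, 'cy': 198.80749398841735, 'position': array([0.06120757, 0.55238896, 0.37299929]), 'orientation': array([2.28404359, 1.79369288, 0.25539914])}
```

View pics/top0.png

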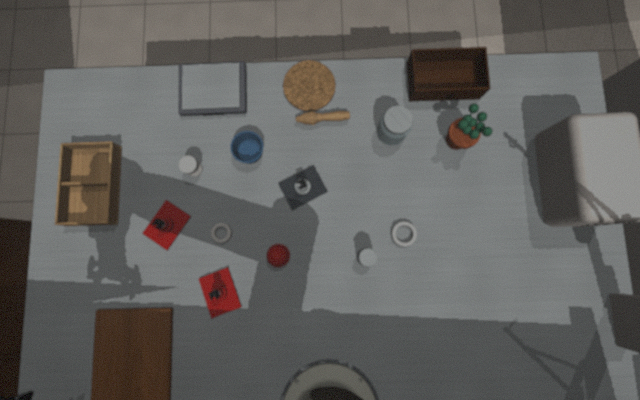

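View pics/scene0.png

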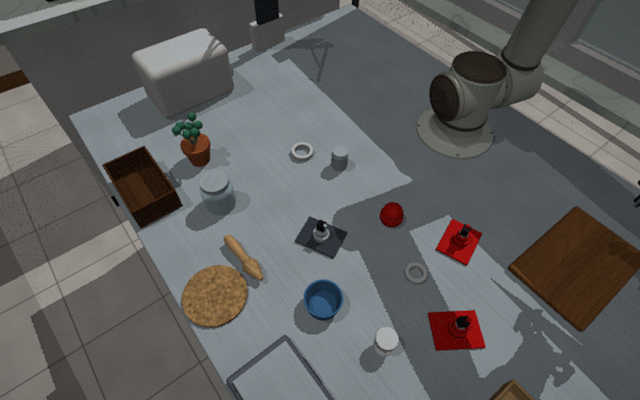

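The top view shows the iron caddy at (303,187) and red decoy caddies at (166,225) and (220,291). There are rings at (403,233) and (221,233), a spice tin or egg cup at (367,258) and (189,163), the egg timer at (278,255), the ramekin at (247,147), the jar at (396,122), the reamer at (322,117) and the pot at (463,132). Next I'll measure ring sizes, heights and caddy yaw from crops.

Run:
```python
from h import *
c=arm.calibration('top'); z=np.load('/tmp/top0.npz'); p,d=z['p'],z['d']
print('tcp proj',proj(c,[.1306,.534,.23]))
C=cloud(c,d)
def sh(n,u,v,h): print(n,ray(c,u,v,h).round(3), C[v,u].round(3))
for n,u,v,h in [('caddy',303,187,.06),('ringA',403,233,.016),('ringB',221,233,.016),('tinR',367,258,.065),('cupL',189,163,.06),('timer',278,255,.058),('ramekin',247,147,.045),('jar',396,122,.1),('reamer',322,117,.04),('pot',463,132,.08),('red1',166,225,.06),('red2',220,291,.06)]: sh(n,u,v,h)
g=cv2.cvtColor(p,cv2.COLOR_RGB2HSV)
# rings by height
for n,u,v in [('A',403,233),('B',221,233)]:
    s=np.s_[v-22:v+22,u-22:u+22]
    m=((C[s][...,2]>.009)&(C[s][...,2]<.03)).astype(np.uint8)
    P=C[s][m>0]; print(n,m.sum(),P.min(0).round(3),P.max(0).round(3),np.median(P[:,2]))
    x=m*255; cs,_=cv2.findContours(x,0,1)
    k=max(cs,key=cv2.contourArea); (a,b),r=cv2.minEnclosingCircle(k); print('circ',a+u-22,b+v-22,r, 'diam',2*(r+.5)*.984/370, ray(c,a+u-22,b+v-22,.016).round(4))
# foot
s=np.s_[155:220,265:340]; h=g[s]; m=((h[...,2]<75)).astype(np.uint8)*255
m=cv2.morphologyEx(m,cv2.MORPH_OPEN,np.ones((3,3)))
print(h[32,10:60,2])
cs,_=cv2.findContours(m,0,1); 
for k in sorted(cs,key=cv2.contourArea)[-2:]:
    r=cv2.minAreaRect(k); b=cv2.boxPoints(r)+[265,155]; w=np.array([ray(c,*q,.008) for q in b]); print(r,w.round(4).tolist(),'ctr',w.mean(0).round(4),np.linalg.norm(np.diff(w,axis=0),axis=1))
big=[cv2.resize(p[y-25:y+25,x-25:x+25],(390,390),interpolation=cv2.INTER_CUBIC) for x,y in [(303,187),(403,233)]]
sc=np.load('/tmp/scene0.npz')['p']; 
big2=[cv2.resize(sc[y-30:y+30,x-30:x+30],(390,290),interpolation=cv2.INTER_CUBIC) for x,y in [(321,236),(415,273)]]
cv2.imwrite('pics/c1.png',cv2.convertScaleAbs(np.vstack([np.hstack(big)[:300],np.hstack(big2)])[:,:,::-1],alpha=1.6))
```

```text
tcp proj (np.float64(58.794312413331795), np.float64(398.0385206712226))
caddy [0.568 0.052 0.06 ] [0.57  0.053 0.043]
ringA [ 0.444 -0.207  0.016] [ 0.445 -0.211 -0.   ]
ringB [0.458 0.275 0.016] [0.459 0.279 0.001]
tinR [ 0.383 -0.104  0.065] [ 0.383 -0.104  0.063]
cupL [0.64  0.349 0.06 ] [0.64  0.349 0.059]
timer [0.396 0.119 0.058] [0.396 0.119 0.057]
ramekin [0.683 0.2   0.045] [0.694 0.207 0.008]
jar [ 0.72  -0.188  0.1  ] [ 0.72  -0.188  0.1  ]
reamer [ 0.762 -0.003  0.04 ] [ 0.765 -0.003  0.03 ]
pot [ 0.695 -0.362  0.08 ] [ 0.683 -0.348  0.116]
red1 [0.48  0.404 0.06 ] [0.482 0.416 0.033]
red2 [0.312 0.264 0.06 ] [0.309 0.27  0.037]
A 262 [ 0.412 -0.242  0.009] [ 0.476 -0.177  0.021] 0.015134093490278944
circ 403.5116271972656 233.17441940307617 12.621201515197754 diam 0.06979060697813291 [ 0.4436 -0.2088  0.016 ]
B 209 [0.434 0.251 0.009] [0.487 0.302 0.02 ] 0.015532939726317196
circ 220.47297286987305 231.85135078430176 10.341691017150879 diam 0.0576660754641971 [0.4608 0.2763 0.016 ]
[127 129 124 122 106  82  69  59  68  60  60  65  58  62  65  63  68  62
  63  86 111 118 106  96  73  55  50  55  72  81  86  99 115 132 126 102
  74  57  66  61  64  65  66  61  65  62  66  61  61  72]
((36.806610107421875, 32.55188751220703), (30.886890411376953, 40.50261306762695), 60.945396423339844) [[0.5874, 0.1261, 0.008], [0.6393, 0.0282, 0.008], [0.5631, -0.0106, 0.008], [0.5122, 0.0865, 0.008]] ctr [0.5755 0.0575 0.008 ] [0.11083193 0.08552642 0.10959915]
```

View pics/c1.png

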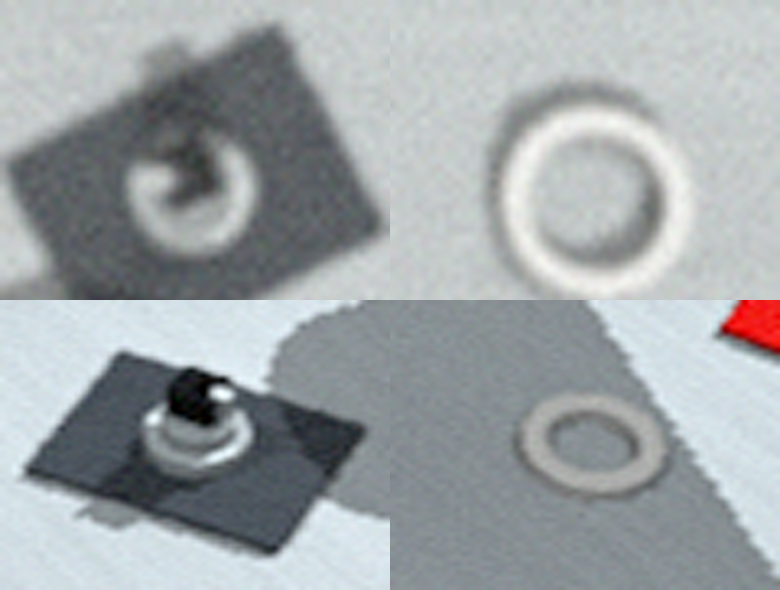

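Crops: the dark iron caddy with its black knob is the wanted one. The red pair at (166,225) and (220,291) are decoys. The ring at (403,233) measures about 65 mm, so it is the wide weight. The ring at (221,233) measures about 52 mm, so it is the narrow one. The foot measures 85×110 mm with its long axis at about 118°. I'll keep one jaw yaw (118°) for everything.

```bash
cat >> h.py <<'E'
def go(P,jaw=None,s=None):
    "tool-frame shift (mm) and spin to reach TCP P with jaw direction angle (deg)"
    s=s or arm.sense(); M=rot(s['orientation']); t=M.T@(np.array(P)-s['position'])*1000
    sp=0
    if jaw is not None:
        a=np.radians(jaw); v=M.T@np.array([np.cos(a),np.sin(a),0]); sp=np.arctan2(-v[0],v[1]); sp=(sp+np.pi/2)%np.pi-np.pi/2
    print('go',t.round(1),'spin',round(sp,3)); return t,sp
E
python3 - <<'E'
from h import *
s=arm.sense(); M=rot(s['orientation']); c=arm.calibration('wrist')
print(M.round(3)); print('cam in tool',(M.T@(c['position']-s['position'])).round(4)); print((M.T@rot(c['orientation'])).round(3))
go([.4436,-.2088,.16],117.9)
E
```

```text
[[-0.971  0.238 -0.   ]
 [ 0.238  0.971 -0.001]
 [ 0.    -0.001 -1.   ]]
cam in tool [ 0.0717  0.0012 -0.1423]
[[ 0.    -0.959 -0.282]
 [ 1.     0.    -0.001]
 [ 0.001 -0.282  0.959]]
go [-480.5 -647.2   71.4] spin -0.727
```

Call:
{"fn": "apply_moves", "kwargs": {
  "commands": [
    [[1, -60, -81, 0, -0.18], [1, -120, -162, 0, -0.36], [1, -180, -243, 0, -0.54], [1, -240, -324, 10, -0.727], [1, -300, -404, 20, -0.727], [1, -360, -485, 40, -0.727], [1, -420, -566, 60, -0.727], [1, -480.5, -647, 71, -0.727], [1, -480.5, -647, 71, -0.727], [1, -480.5, -647, 71, -0.727], [1, -480.5, -647, 71, -0.727], [1, -480.5, -647, 71, -0.727]]
  ]
}}

```text
time: 1.65
position: [0.4166, -0.1458, 0.1693]
orientation: [-0.757, 3.049, -0.002]
contact_force: [0.6, 1.5, 0.2]
opening: 1.002
```

Call:
{"fn": "apply_moves", "kwargs": {
  "commands": [
    [[1, -42, -54, 9, 0], [1, -42, -54, 9, 0], [1, -42, -54, 9, 0]]
  ]
}}

```text
time: 2.02
position: [0.4786, -0.1738, 0.1597]
orientation: [0.756, -3.048, -0.0]
contact_force: [0.3, 0.2, -0.3]
opening: 1.0
```

```bash
cat >> h.py <<'E'
def circ(P):
    A=np.c_[2*P,np.ones(len(P))]; b=(P**2).sum(1); s=np.linalg.lstsq(A,b,rcond=None)[0]; r=np.sqrt(s[2]+s[0]**2+s[1]**2)
    e=np.abs(np.hypot(*(P-s[:2]).T)-r); return s[:2],r,e
def ring(c,p,d,xy,lo,hi,zt,rad,R0):
    "outer circle of a thing with top between lo and hi near xy"
    C=cloud(c,d); m=((C[...,2]>lo)&(C[...,2]<hi)&(np.hypot(C[...,0]-xy[0],C[...,1]-xy[1])<rad)).astype(np.uint8)*255
    m=cv2.medianBlur(m,5)
    cs,_=cv2.findContours(m,cv2.RETR_LIST,cv2.CHAIN_APPROX_NONE)
    for k in sorted(cs,key=cv2.contourArea)[::-1][:2]:
        Q=np.array([ray(c,u,v,zt)[:2] for u,v in k[:,0]])
        for _ in range(5): o,r,e=circ(Q); Q=Q[e<max(.0015,np.percentile(e,80))]
        print('circle',o.round(4),'diam',round(2*r,4),'n',len(Q),'rms',e.std().round(5))
E
python3 - <<'E'
from h import *
s=arm.sense(); print(s['position'],s['time'])
c,p,d=snap('wrist','w1.png'); np.savez('/tmp/w1.npz',p=p,d=d)
print(proj(c,[.4436,-.2088,.016])); 
C=cloud(c,d); print('sill z',np.median(C[...,2]))
ring(c,p,d,[.4436,-.2088],.008,.022,.016,.045,.033)
t=cloud(arm.calibration('top'),np.load('/tmp/top0.npz')['d']); print(np.median(t[250:300,300:350,2]))
E
```

```text
[ 0.47857133 -0.17379304  0.15966269] 2.025
(np.float64(300.6664848399107), np.float64(128.69762781432988))
sill z -0.00012870807689852048
circle [ 0.4427 -0.2112] diam 0.0642 n 224 rms 0.00014
circle [ 0.4422 -0.2111] diam 0.045 n 155 rms 0.00013
-0.00045264043114900954
```

View pics/w1.png

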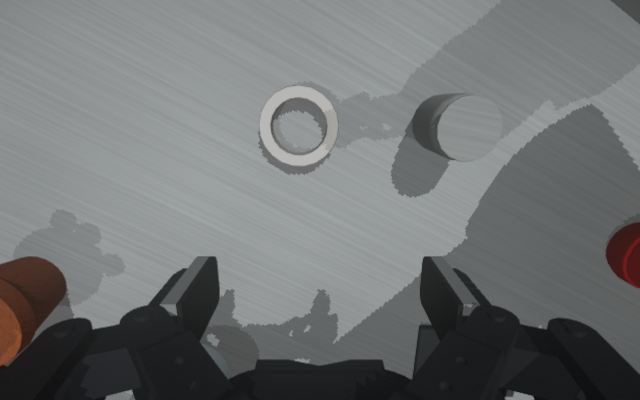

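The wrist picture shows the wide ring at (300,126) with outer and hole diameters close to the 66 and 46 mm expected, and the spice tin clear at (460,127). Now over it and down.

Run:
```python
from h import *
go([.4425,-.2111,-.002],117.9)
```

```text
go [ 49.2 -16.5 162.5] spin -0.0
```

Call:
{"fn": "apply_moves", "kwargs": {
  "commands": [
    [[1, 25, -8, 50, 0], [1, 49, -16.5, 100, 0], [1, 49, -16.5, 130, 0], [1, 49, -16.5, 150, 0], [1, 49, -16.5, 158, 0], [1, 49, -16.5, 158, 0]]
  ]
}}

```text
time: 2.82
position: [0.4427, -0.2106, 0.0033]
orientation: [-0.758, 3.048, -0.002]
contact_force: [-0.4, -0.9, 0.5]
opening: 1.0
```

Run:
```python
from h import *
s=arm.sense(); print(s['position'],s['contact_force'])
c,p,d=snap('wrist'); C=cloud(c,d)
ring(c,p,d,[.4425,-.2111],.008,.022,.016,.045,.033)
go([.4425,-.2111,-.002],117.9)
# finger tips: lowest points
cv2.imwrite('pics/w2.png',p[:,:,::-1])
```

```text
[ 0.44265601 -0.2106382   0.00332625] [-0.40863743 -0.90049401  0.53397203]
circle [ 0.4418 -0.2118] diam 0.065 n 417 rms 0.00023
circle [ 0.4404 -0.2126] diam 0.0423 n 273 rms 0.00021
go [0.6 0.1 5.7] spin 0.001
```

View pics/w2.png

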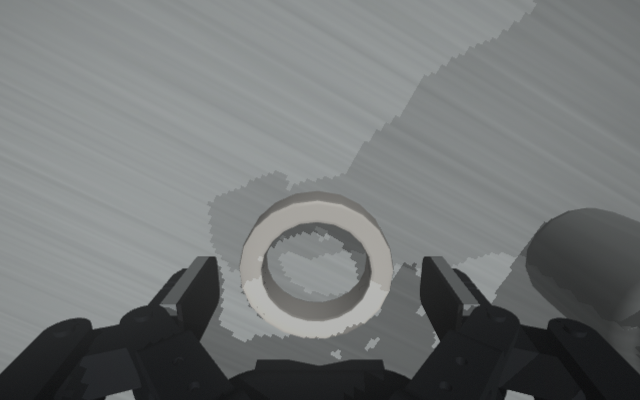

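Call:
{"fn": "apply_moves", "kwargs": {
  "commands": [
    [[1, 1, 0, 5, 0], [0.7, 1, 0, 5, 0], [0.6, 1, 0, 5, 0], [0.5, 1, 0, 5, 0], [0.5, 1, 0, 5, 0], [0.5, 1, 0, 5, 0]]
  ],
  "squeeze": 35
}}

```text
time: 3.62
position: [0.4424, -0.2114, -0.0004]
orientation: [-0.758, 3.047, -0.003]
contact_force: [-1.5, 1.9, 6.1]
opening: 0.754
```

Call:
{"fn": "apply_moves", "kwargs": {
  "commands": [
    [[0.5, 0, 0, -20, 0], [0.5, 0, 0, -60, 0], [0.5, 0, 0, -120, 0], [0.5, 0, 0, -162, 0], [0.5, 0, 0, -162, 0]]
  ]
}}

```text
time: 4.25
position: [0.4435, -0.2119, 0.1652]
orientation: [-0.757, 3.043, -0.009]
contact_force: [0.8, 0.5, -1.3]
opening: 0.76
```

Run:
```python
from h import *
s=arm.sense(); print(s['position'],s['contact_force'],s['opening'])
go([.6285,.0855,.165],117.9)
```

```text
[ 0.44354598 -0.2118684   0.16524811] [ 0.75458441  0.53439521 -1.25506893] 0.7595874215199011
go [-3.027e+02  1.761e+02  3.000e-01] spin 0.001
```

Call:
{"fn": "apply_moves", "kwargs": {
  "commands": [
    [[0.5, -45, 26, 0, 0], [0.5, -90, 52, 0, 0], [0.5, -140, 82, 0, 0], [0.5, -190, 111, 0, 0], [0.5, -240, 140, 0, 0], [0.5, -280, 163, 0, 0], [0.5, -303, 176, 0, 0], [0.5, -303, 176, 0, 0], [0.5, -303, 176, 0, 0], [0.5, -303, 176, 0, 0]]
  ]
}}

```text
time: 5.5
position: [0.6284, 0.0846, 0.1653]
orientation: [-0.755, 3.044, -0.009]
contact_force: [0.0, -0.4, -0.1]
opening: 0.758
```

Run:
```python
from h import *
s=arm.sense(); print(s['position'],s['opening'],s['qd'].round(3))
c,p,d=snap('wrist','w3.png'); np.savez('/tmp/w3.npz',p=p,d=d); C=cloud(c,d)
print('post 42 top'); ring(c,p,d,[.5755,.0575],.019,.027,.023,.04,.021)
print('post 30'); ring(c,p,d,[.5755,.0575],.031,.0425,.040,.04,.012)
# plate
m=((C[...,2]>.004)&(C[...,2]<.013)&(np.hypot(C[...,0]-.5755,C[...,1]-.0575)<.085)).astype(np.uint8)*255
m=cv2.morphologyEx(cv2.medianBlur(m,5),cv2.MORPH_CLOSE,np.ones((41,41)))
k=max(cv2.findContours(m,0,1)[0],key=cv2.contourArea)[:,0]; Q=np.array([ray(c,*q,.008)[:2] for q in k.astype(float)])
r=cv2.minAreaRect((Q*1000).astype(np.float32)); print('plate',r)
kn=(C[...,2]>.06)&(C[...,2]<.072)&(np.hypot(C[...,0]-.5755,C[...,1]-.0575)<.03); Pk=C[kn]; 
print('knob',len(Pk),cv2.minAreaRect((Pk[:,:2]*1000).astype(np.float32)), np.median(Pk[:,2]))
# held ring: depth near
m=(d>.09)&(d<.19); ys,xs=np.where(m); 
M=rot(s['orientation']); T=(C-s['position'])@M
hr=(np.hypot(T[...,0],T[...,1])<.045)&(T[...,2]>-.03)&(T[...,2]<.02); print(hr.sum(),np.percentile(T[hr],[2,50,98],axis=0).round(4))
```

```text
[0.62843216 0.08463095 0.1653069 ] 0.7584252420013812 [-0.002 -0.004  0.004  0.001  0.002 -0.   ]
post 42 top
circle [0.5774 0.0552] diam 0.0404 n 144 rms 0.00012
circle [0.5781 0.0555] diam 0.0322 n 114 rms 0.00016
post 30
circle [0.5751 0.0543] diam 0.0244 n 46 rms 0.00028
circle [0.5861 0.0599] diam 0.0099 n 23 rms 0.00036
plate ((577.29736328125, 55.21427917480469), (83.3170166015625, 109.15617370605469), 26.179628372192383)
knob 737 ((576.7313232421875, 57.041954040527344), (18.00511932373047, 23.476646423339844), 27.093128204345703) 0.06685985295096175
14330 [[-0.0296 -0.0368 -0.0281]
 [ 0.0028  0.0006 -0.0156]
 [ 0.0311  0.037  -0.0028]]
```

View pics/w3.png

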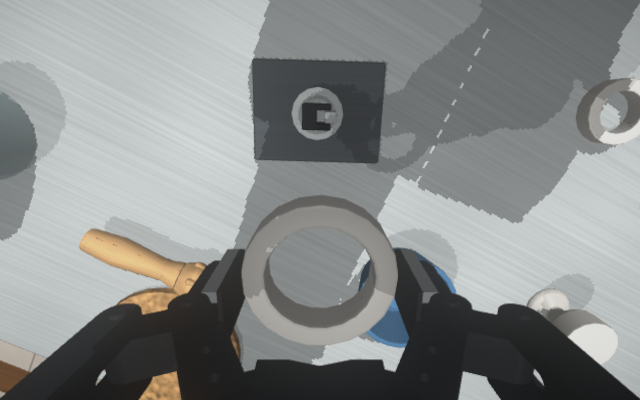

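The picture shows the caddy at (318,112) with its button facing right, toward +tool y, and the wide ring held at (320,270). Plate, step and knob agree on a caddy centre of about (0.5773, 0.0552) and a yaw of about 116.5°. Next is the held ring's offset in the tool.

```bash
cat >> h.py <<'E'
def held(c,d,s,rad=.045,zt=-.0156):
    M=rot(s['orientation']); T=(cloud(c,d)-s['position'])@M
    top=(np.hypot(T[...,0],T[...,1])<rad)&(T[...,2]>zt-.004)&(T[...,2]<zt+.003)
    print('held top z',np.median(T[top][:,2]).round(4))
    m=cv2.medianBlur(top.astype(np.uint8)*255,5)
    for k in sorted(cv2.findContours(m,cv2.RETR_LIST,cv2.CHAIN_APPROX_NONE)[0],key=cv2.contourArea)[::-1][:2]:
        Q=[]
        for u,v in k[:,0]:
            r=M.T@rot(c['orientation'])@np.array([(u-c['cx'])/c['fx'],(v-c['cy'])/c['fy'],1]); o=M.T@(np.array(c['position'])-s['position']); Q.append((o+r*(zt-o[2])/r[2])[:2])
        Q=np.array(Q)
        for _ in range(8): o,r,e=circ(Q); Q=Q[e<max(.0008,np.percentile(e,85))]
        print('held circle',o.round(4),round(2*r,4),len(Q))
    g=top&(np.abs(T[...,1])<.02)
    A=np.c_[T[g][:,:2],np.ones(g.sum())]; print('tilt',np.linalg.lstsq(A,T[g][:,2],rcond=None)[0].round(4))
E
python3 - <<'E'
from h import *
s=arm.sense(); c=arm.calibration('wrist'); z=np.load('/tmp/w3.npz'); held(c,z['d'],s)
go([.5773,.0552,.11],116.5)
E
```

```text
held top z -0.0157
held circle [-0.0003  0.0008] 0.0652 368
held circle [0.0004 0.0008] 0.0447 291
tilt [-0.0027 -0.0002 -0.0155]
go [59.3 -1.7 55.2] spin 0.024
```

Call:
{"fn": "apply_moves", "kwargs": {
  "commands": [
    [[0.5, 30, -1, 20, 0.02], [0.5, 59.3, -2.5, 50, 0.02], [0.5, 59.3, -2.5, 80, 0.02], [0.5, 59.3, -2.5, 80, 0.02], [0.5, 59.3, -2.5, 80, 0.02]]
  ]
}}

```text
time: 6.18
position: [0.5784, 0.0542, 0.0867]
orientation: [-0.724, 3.049, -0.009]
contact_force: [-0.2, -0.3, -0.0]
opening: 0.757
```

Run:
```python
from h import *
s=arm.sense(); print(s['position'],s['contact_force'])
c,p,d=snap('wrist','w4.png'); M=rot(s['orientation']); C=cloud(c,d)
T=(C-s['position'])@M
k=(C[...,2]>.058)&(C[...,2]<.072)&(np.hypot(C[...,0]-.5773,C[...,1]-.0552)<.02)
print('knob', k.sum(), cv2.minAreaRect((T[k][:,:2]*1000).astype(np.float32)),np.median(C[k][:,2]))
held(c,d,s)
go([.5773,.0552,.03],116.5)
```

```text
[0.57841052 0.05420745 0.08669618] [-0.23409357 -0.28718799 -0.01174259]
knob 1168 ((0.20580768585205078, 3.6889734268188477), (17.508113861083984, 23.82911491394043), 0.8262121677398682) 0.0667618030571396
held top z -0.0157
held circle [-0.0002  0.0008] 0.0652 374
held circle [0.0004 0.0008] 0.0447 292
tilt [-0.0029 -0.0025 -0.0155]
go [ 1.3  1.9 56.9] spin 0.004
```

Call:
{"fn": "apply_moves", "kwargs": {
  "commands": [
    [[0.5, 0.2, 0.9, 0, 0], [0.5, 0.2, 0.9, 20, 0], [0.5, 0.2, 0.9, 40, 0], [0.5, 0.2, 0.9, 56, 0], [0.5, 0.2, 0.9, 59, 0], [0.5, 0.2, 0.9, 59, 0]]
  ]
}}

```text
time: 6.98
position: [0.5789, 0.0549, 0.0284]
orientation: [-0.724, 3.048, -0.01]
contact_force: [-0.4, 0.7, -1.4]
opening: 0.756
```

Call:
{"fn": "apply_moves", "kwargs": {
  "commands": [
    [[0.5, 1, 0.5, 0, 0], [0.5, 1, 0.5, 0, 0], [0.5, 1.2, 0.5, 4, 0], [0.5, 1.2, 0.5, 8, 0], [0.5, 1.2, 0.5, 12, 0], [0.5, 1.2, 0.5, 14, 0]]
  ]
}}

```text
time: 7.72
position: [0.5776, 0.0547, 0.0139]
orientation: [-0.724, 3.049, -0.009]
contact_force: [0.9, 0.5, -1.4]
opening: 0.756
```

Call:
{"fn": "apply_moves", "kwargs": {
  "commands": [
    [[0.5, 0, 0, 3, 0], [0.5, 0, 0, 5, 0], [0.5, 0, 0, 6, 0], [0.5, 0, 0, 6.5, 0], [0.5, 0, 0, 6.5, 0]]
  ]
}}

```text
time: 8.35
position: [0.5777, 0.0547, 0.0078]
orientation: [-0.724, 3.048, -0.009]
contact_force: [-2.5, -0.4, 4.6]
opening: 0.755
```

Call:
{"fn": "apply_moves", "kwargs": {
  "commands": [
    [[0.85, 0, 0, 0, 0], [1, 0, 0, 0, 0], [1, 0, 0, 0, 0], [1, 0, 0, 0, 0], [1, 0, 0, -20, 0], [1, 0, 0, -60, 0], [1, 0, 0, -110, 0], [1, 0, 0, -160, 0], [1, -30, 0, -160, 0], [1, -60, 0, -160, 0], [1, -60, 0, -160, 0]]
  ]
}}

```text
time: 9.72
position: [0.6306, 0.083, 0.1672]
orientation: [-0.725, 3.049, -0.009]
contact_force: [-0.2, -0.9, -0.1]
opening: 1.005
```

Run:
```python
from h import *
s=arm.sense(); print(s['position'],s['contact_force'])
c,p,d=snap('wrist','w5.png'); C=cloud(c,d)
ring(c,p,d,[.5773,.0552],.018,.031,.024,.05,.033)
k=(C[...,2]>.058)&(C[...,2]<.072)&(np.hypot(C[...,0]-.5773,C[...,1]-.0552)<.02)
print('knob', k.sum(), cv2.minAreaRect((C[k][:,:2]*1000).astype(np.float32)),np.median(C[k][:,2]))
q=np.hypot(C[...,0]-.5773,C[...,1]-.0552); q=(q>.026)&(q<.03); print('ring top z',np.percentile(C[q][:,2],[5,25,50,75,95]).round(4))
go([.46-.0,.276,.22],116.5)
cv2.imwrite('pics/w5c.png',cv2.resize(p[20:210,200:440,::-1],(720,570),interpolation=cv2.INTER_CUBIC))
```

```text
[0.63063026 0.08296326 0.16720664] [-0.22649993 -0.94851474 -0.05059656]
circle [0.5779 0.0558] diam 0.0642 n 228 rms 0.00013
circle [0.578  0.0555] diam 0.032 n 114 rms 0.00017
knob 737 ((576.629150390625, 56.94435119628906), (17.47998809814453, 23.665830612182617), 26.764301300048828) 0.06683549115556661
ring top z [0.0225 0.0232 0.0237 0.0242 0.0248]
go [ 64.3 248.8 -54.8] spin 0.004
```

View pics/w5c.png

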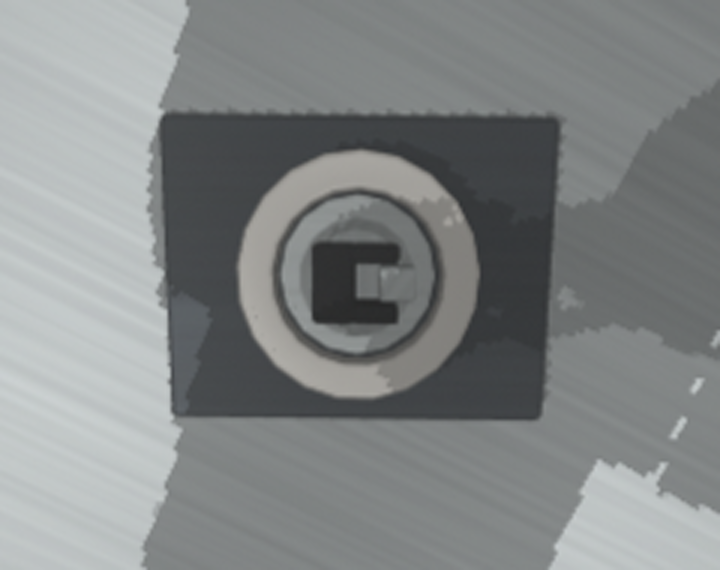

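The wide ring is flat around the post with its top at 0.0237, so it is home. On to the narrow ring.

Call:
{"fn": "apply_moves", "kwargs": {
  "commands": [
    [[1, 3, 50, 0, 0], [1, 6, 100, 0, 0], [1, 9, 150, 0, 0], [1, 9, 200, 0, 0], [1, 9, 249, 0, 0], [1, 9, 249, 0, 0], [1, 9, 249, 0, 0], [1, 9, 249, 0, 0]]
  ]
}}

```text
time: 10.78
position: [0.5101, 0.2997, 0.1656]
orientation: [-0.723, 3.05, -0.01]
contact_force: [-0.3, 0.1, 0.2]
opening: 0.996
```

Run:
```python
from h import *
s=arm.sense(); print(s['position'],s['contact_force'])
c,p,d=snap('wrist','w6.png'); C=cloud(c,d)
ring(c,p,d,[.46,.276],.008,.022,.016,.04,.027)
go([.4595,.276,0],116.5)
# obstacles higher than 1cm within 10cm
q=np.hypot(C[...,0]-.46,C[...,1]-.276); m=(q>.04)&(q<.09)&(C[...,2]>.006)&(C[...,2]<.1); print(m.sum(), C[m].mean(0) if m.any() else '')
```

```text
[0.51006242 0.29969004 0.16558591] [-0.30599564  0.10812139  0.24287686]
circle [0.4596 0.2759] diam 0.0523 n 181 rms 0.00013
circle [0.4593 0.2758] diam 0.0334 n 115 rms 0.00014
go [ 56.8   2.8 165.2] spin 0.003
0
```

Call:
{"fn": "apply_moves", "kwargs": {
  "commands": [
    [[1, 25, 1, 40, 0], [1, 57, 2.8, 90, 0], [1, 57, 2.8, 130, 0], [1, 57, 2.8, 150, 0], [1, 57, 2.8, 162, 0], [1, 57, 2.8, 162, 0], [0.7, 57, 2.8, 162, 0], [0.4, 57, 2.8, 162, 0], [0.4, 57, 2.8, 162, 0], [0.4, 57, 2.8, 162, 0], [0.4, 57, 2.8, 162, 0]]
  ]
}}

```text
time: 12.2
position: [0.46, 0.2763, 0.0045]
orientation: [-0.722, 3.048, -0.009]
contact_force: [0.2, -1.3, 5.0]
opening: 0.604
```

Run:
```python
from h import *
s=arm.sense(); print(s['position'],s['contact_force'],s['opening'])
```

```text
[0.45995603 0.2763394  0.00446599] [ 0.21921341 -1.31074905  4.97845321] 0.6040166260017792
```

Call:
{"fn": "apply_moves", "kwargs": {
  "commands": [
    [[0.4, 0, 0, -20, 0], [0.4, 0, 0, -60, 0], [0.4, 0, 0, -110, 0], [0.4, -20, -50, -162, 0], [0.4, -40, -100, -162, 0], [0.4, -57, -150, -162, 0], [0.4, -65, -200, -162, 0], [0.4, -65, -249, -162, 0], [0.4, -65, -249, -162, 0], [0.4, -65, -249, -162, 0], [0.4, -65, -249, -162, 0]]
  ]
}}

```text
time: 13.58
position: [0.6277, 0.0846, 0.169]
orientation: [-0.724, 3.048, -0.009]
contact_force: [-0.0, 0.2, -0.8]
opening: 0.604
```

```bash
cat > m.py <<'E'
from h import *
def chk(zt,name=None):
    s=arm.sense(); print(s['position'].round(4),s['contact_force'].round(1),s['opening'].round(3),s['time'])
    c,p,d=snap('wrist',name); M=rot(s['orientation']); C=cloud(c,d); T=(C-s['position'])@M
    k=(C[...,2]>.058)&(C[...,2]<.072)&(np.hypot(C[...,0]-.5775,C[...,1]-.0553)<.02)
    r=cv2.minAreaRect((T[k][:,:2]*1000).astype(np.float32)); print('knob+button in tool mm', k.sum(),r,'z',np.median(C[k][:,2]))
    if zt is not None: held(c,d,s,.038,zt)
    go([.5775,.0553,.11],116.5); return c,p,d,C,T
E
python3 - <<'E'
from m import *
chk(-.0118,'w7.png')
E
```

```text
Traceback (most recent call last):
  File "m.py", line 3, in chk
    s=arm.sense(); print(s['position'].round(4),s['contact_force'].round(1),s['opening'].round(3),s['time'])
                                                                            ^^^^^^^^^^^^^^^^^^
AttributeError: 'float' object has no attribute 'round'
```

```bash
sed -i "s/s\['opening'\].round(3)/s['opening']/" m.py
python3 - <<'E'
from m import *
chk(-.0118,'w7.png')
E
```

```text
[0.6277 0.0846 0.169 ] [-0.   0.2 -0.8] 0.6035366524055319 13.575
knob+button in tool mm 714 ((59.06626510620117, -0.9210824966430664), (17.606836318969727, 23.77914810180664), 0.2672951817512512) z 0.06689391346214166
held top z -0.011
held circle [0.0013 0.0009] 0.0525 305
held circle [0.0014 0.0007] 0.0332 213
tilt [-0.006  -0.006  -0.0109]
go [58.5 -3.1 58.6] spin 0.004
```

Call:
{"fn": "apply_moves", "kwargs": {
  "commands": [
    [[0.4, 30, -2, 20, 0], [0.4, 57.7, -3.7, 50, 0], [0.4, 57.7, -3.7, 80, 0], [0.4, 57.7, -3.7, 80, 0], [0.4, 57.7, -3.7, 80, 0]]
  ]
}}

```text
time: 14.25
position: [0.5792, 0.0557, 0.0901]
orientation: [-0.725, 3.046, -0.009]
contact_force: [-0.1, 0.1, -0.1]
opening: 0.602
```

Run:
```python
from m import *
chk(-.0110)
```

```text
[0.5792 0.0557 0.0901] [-0.1  0.1 -0.1] 0.6018118156477524 14.25
knob+button in tool mm 613 ((-1.8393044471740723, 2.3721933364868164), (10.79366683959961, 23.60531997680664), 0.7878685593605042) z 0.0668432856329042
held top z -0.0109
held circle [0.001  0.0008] 0.053 310
held circle [0.0013 0.0008] 0.0329 209
tilt [-0.0068 -0.0058 -0.0108]
go [  1.8   0.4 -19.7] spin 0.005
```

Call:
{"fn": "apply_moves", "kwargs": {
  "commands": [
    [[0.4, 1, -0.4, 0, 0], [0.4, 1, -0.4, 15, 0], [0.4, 1, -0.4, 30, 0], [0.4, 1, -0.4, 40, 0], [0.4, 1, -0.4, 40, 0], [0.4, 1, -0.4, 40, 0]]
  ]
}}

```text
time: 15.05
position: [0.5794, 0.0547, 0.0506]
orientation: [-0.725, 3.045, -0.009]
contact_force: [0.6, -0.4, -0.2]
opening: 0.6
```

Run:
```python
from m import *
s=arm.sense(); print(s['position'],s['contact_force']); go([.5792-.00089+.00018,.0557-.00045-.00036,.031],116.5)
```

```text
[0.57941715 0.05474025 0.05055717] [ 0.61310595 -0.41000823 -0.15489297]
go [ 1.   0.7 19.5] spin 0.005
```

Call:
{"fn": "apply_moves", "kwargs": {
  "commands": [
    [[0.4, 1.2, 0.6, 0, 0], [0.4, 1.2, 0.6, 0, 0], [0.4, 1.2, 0.6, 5, 0], [0.4, 1.2, 0.6, 10, 0], [0.4, 1.2, 0.6, 14, 0], [0.4, 1.2, 0.6, 14, 0]]
  ]
}}

```text
time: 15.8
position: [0.578, 0.0546, 0.036]
orientation: [-0.725, 3.046, -0.009]
contact_force: [0.6, -0.3, -0.1]
opening: 0.598
```

Call:
{"fn": "apply_moves", "kwargs": {
  "commands": [
    [[0.4, 0, 0, 3, 0], [0.4, 0, 0, 5, 0], [0.4, 0, 0, 7, 0], [0.4, 0, 0, 7.5, 0], [0.4, 0, 0, 7.5, 0]]
  ]
}}

```text
time: 16.42
position: [0.5781, 0.0546, 0.0285]
orientation: [-0.725, 3.046, -0.009]
contact_force: [0.8, 0.3, 1.3]
opening: 0.601
```

Call:
{"fn": "apply_moves", "kwargs": {
  "commands": [
    [[0.4, 0, 0, 1, 0], [0.4, 0, 0, 1.5, 0], [0.4, 0, 0, 1.5, 0]]
  ]
}}

```text
time: 16.8
position: [0.5781, 0.0546, 0.0284]
orientation: [-0.725, 3.045, -0.009]
contact_force: [-4.9, -0.6, 11.4]
opening: 0.601
```

Firm contact at the expected height, so I'll release and look.

Call:
{"fn": "apply_moves", "kwargs": {
  "commands": [
    [[0.75, 0, 0, 0, 0], [1, 0, 0, 0, 0], [1, 0, 0, 0, 0], [1, 0, 0, 0, 0], [1, 0, 0, -20, 0], [1, 0, 0, -60, 0], [1, 0, 0, -100, 0], [1, 0, 0, -140, 0], [1, -30, 0, -140, 0], [1, -60, 0, -140, 0], [1, -60, 0, -140, 0]]
  ]
}}

```text
time: 18.18
position: [0.6308, 0.0827, 0.1679]
orientation: [-0.726, 3.045, -0.009]
contact_force: [0.0, -0.1, 0.4]
opening: 1.001
```

Run:
```python
from m import *
c,p,d,C,T=chk(None,'w8.png')
ring(c,p,d,[.5775,.0553],.034,.0425,.040,.035,.033)
print('wide');ring(c,p,d,[.5775,.0553],.018,.03,.024,.05,.033)
q=np.hypot(C[...,0]-.5775,C[...,1]-.0553); 
for a,b in((.019,.025),(.029,.032)):
    w=(q>a)&(q<b); print('z',np.percentile(C[w][:,2],[5,25,50,75,95]).round(4))
cv2.imwrite('pics/w8c.png',cv2.resize(p[20:210,200:440,::-1],(720,570),interpolation=cv2.INTER_CUBIC))
```

```text
[0.6308 0.0827 0.1679] [ 0.  -0.1  0.4] 1.0011301601800278 18.175
knob+button in tool mm 716 ((61.178157806396484, 2.5148143768310547), (17.45073699951172, 23.62713623046875), 0.05950949713587761) z 0.06693175009649817
go [59.5  0.  57.7] spin 0.005
circle [0.5774 0.0552] diam 0.0523 n 198 rms 0.00012
circle [0.5767 0.0567] diam 0.0304 n 95 rms 0.00044
wide
circle [0.5778 0.0557] diam 0.0642 n 229 rms 0.00013
circle [0.5781 0.0554] diam 0.0569 n 202 rms 0.00013
z [0.0385 0.0392 0.0396 0.0401 0.0408]
z [0.0223 0.0231 0.0236 0.0241 0.0248]
```

View pics/w8c.png

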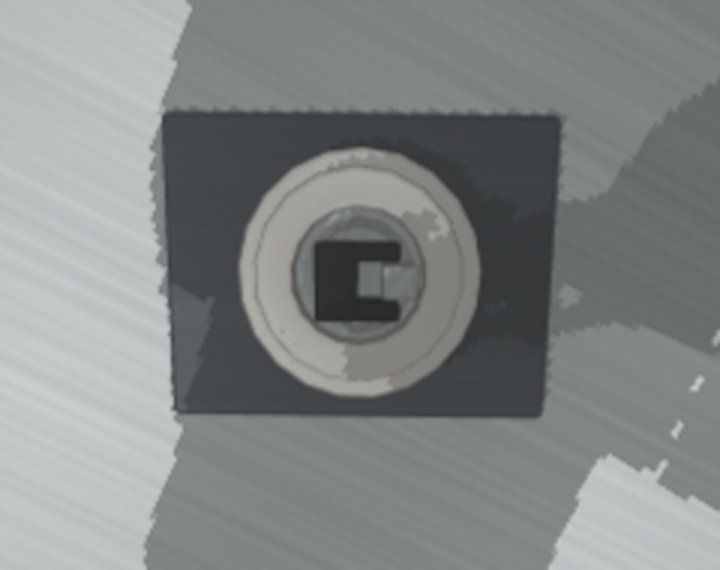

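Both are home, with tops at 0.0236 and 0.0396 and concentric. Now straddle the knob.

Call:
{"fn": "apply_moves", "kwargs": {
  "commands": [
    [[1, 30, 0, 30, 0], [1, 61, 0.2, 60, 0], [1, 61, 0.2, 90, 0], [1, 61, 0.2, 105, 0], [1, 61, 0.2, 112, 0], [1, 61, 0.2, 112, 0], [1, 61, 0.2, 112, 0]]
  ]
}}

```text
time: 19.1
position: [0.5773, 0.0547, 0.0566]
orientation: [-0.726, 3.045, -0.009]
contact_force: [1.0, 0.2, 0.3]
opening: 0.998
```

Run:
```python
from m import *
chk(None,'w9.png')
go([.6308-.0546+.0,.0827-.0271,.0455])
```

```text
[0.5773 0.0547 0.0566] [1.  0.2 0.3] 0.9979679593313385 19.1
knob+button in tool mm 2180 ((-0.3979482650756836, 2.4042491912841797), (23.692310333251953, 18.82110023498535), 89.90509033203125) z 0.06651791108564811
go [ -1.   -0.  -53.4] spin 0.006
go [ 0.7  1.4 11.1] spin 0
```

Call:
{"fn": "apply_moves", "kwargs": {
  "commands": [
    [[1, -0.3, 0.2, 8, 0], [1, -0.3, 0.2, 11, 0], [0.6, -0.3, 0.2, 11, 0], [0.45, -0.3, 0.2, 11, 0], [0.38, -0.3, 0.2, 11, 0], [0.34, -0.3, 0.2, 11, 0], [0.3, -0.3, 0.2, 11, 0], [0.26, -0.3, 0.2, 11, 0], [0.22, -0.3, 0.2, 11, 0], [0.1, -0.3, 0.2, 11, 0], [0.1, -0.3, 0.2, 11, 0]]
  ],
  "squeeze": 45
}}

```text
time: 20.52
position: [0.5778, 0.055, 0.046]
orientation: [-0.726, 3.044, -0.009]
contact_force: [-0.7, 0.8, 5.2]
opening: 0.22
```

Run:
```python
from m import *
s=arm.sense(); print(s['position'],s['contact_force'],s['opening'],s['torque'])
```

```text
[0.57781091 0.05502322 0.04600575] [-0.74855478  0.77372328  5.15863721] 0.2195495738535172 [ 0.31358601  0.36034624 -0.05109817]
```

The opening of 0.22 matches 20 mm in the finger model that also gave the right values for both rings, so the button is flush. Drawing the handle up.

Call:
{"fn": "apply_moves", "kwargs": {
  "commands": [
    [[0.1, 0, 0, -5, 0], [0.1, 0, 0, -12, 0], [0.1, 0, 0, -20, 0], [0.1, 0, 0, -28, 0], [0.1, 0, 0, -36, 0], [0.1, 0, 0, -44, 0], [0.1, 0, 0, -44, 0]]
  ]
}}

```text
time: 21.4
position: [0.5776, 0.0551, 0.091]
orientation: [-0.725, 3.043, -0.01]
contact_force: [1.4, -1.2, -0.3]
opening: 0.219
```

Run:
```python
from m import *
s=arm.sense(); print(s['position'],s['contact_force'],s['opening'],s['torque'])
c,p,d=snap('scene'); cv2.imwrite('pics/s2.png',cv2.resize(p[170:280,240:400,::-1],(800,550),interpolation=cv2.INTER_CUBIC))
```

```text
[0.57757251 0.05507093 0.09097447] [ 1.425857   -1.15934199 -0.26746932] 0.21858751846944793 [ 0.17513962 -0.29045208 -0.07901245]
```

View pics/s2.png

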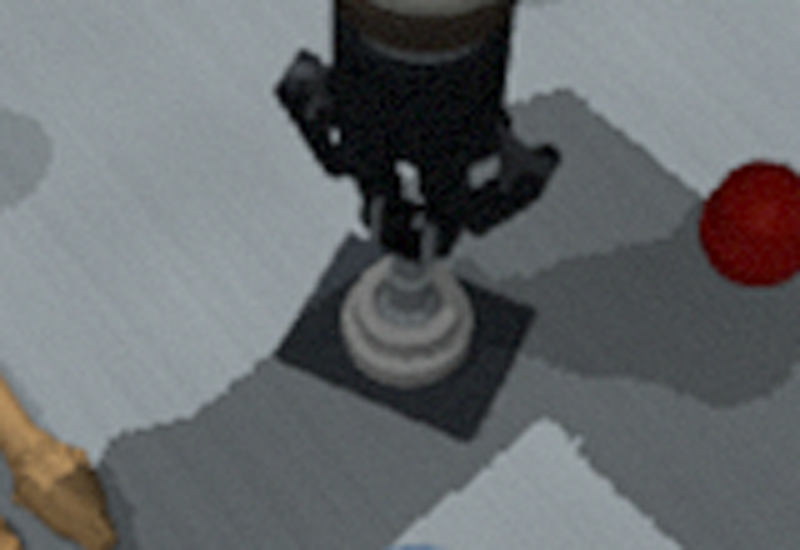

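The picture shows the tube extended with the caddy standing and both rings seated. Force is near zero, so the handle is sliding past the first stop. I'll go slowly to the second stop, then lift.

Call:
{"fn": "apply_moves", "kwargs": {
  "commands": [
    [[0.1, 0, 0, -5, 0], [0.1, 0, 0, -10, 0], [0.1, 0, 0, -13, 0], [0.1, 0, 0, -15, 0], [0.1, 0, 0, -17, 0], [0.1, 0, 0, -19, 0], [0.1, 0, 0, -22, 0], [0.1, 0, 0, -24, 0], [0.1, 0, 0, -24, 0]]
  ]
}}

```text
time: 22.58
position: [0.5773, 0.0552, 0.1147]
orientation: [-0.725, 3.043, -0.01]
contact_force: [-0.1, 0.6, -6.9]
opening: 0.215
```

Load of 6.9 N, so the caddy is hanging. Lifting on to about 50 mm.

Call:
{"fn": "apply_moves", "kwargs": {
  "commands": [
    [[0.1, 0, 0, -5, 0], [0.1, 0, 0, -10, 0], [0.1, 0, 0, -16, 0], [0.1, 0, 0, -22, 0], [0.1, 0, 0, -28, 0], [0.1, 0, 0, -34, 0], [0.1, 0, 0, -39, 0], [0.1, 0, 0, -42, 0], [0.1, 0, 0, -42, 0], [0.1, 0, 0, -42, 0], [0.1, 0, 0, -42, 0]]
  ]
}}

```text
time: 23.95
position: [0.5765, 0.0553, 0.1564]
orientation: [-0.725, 3.043, -0.01]
contact_force: [-0.4, 0.6, -7.9]
opening: 0.223
```

Run:
```python
from m import *
s=arm.sense(); print(s['position'],s['contact_force'],s['opening'],s['torque'],s['time'])
c,p,d=snap('scene'); C=cloud(c,d)
m=(C[...,2]>.03)&(C[...,2]<.085)&(np.hypot(C[...,0]-.5775,C[...,1]-.0553)<.08)
h=C[m]; P=h[np.hypot(h[:,0]-.5775,h[:,1]-.0553)>.038]
print(len(P)); A=np.c_[P[:,:2]-[.5775,.0553],np.ones(len(P))]; k=np.ones(len(P),bool)
for _ in range(6):
    f=np.linalg.lstsq(A[k],P[k,2],rcond=None)[0]; k=np.abs(A@f-P[:,2])<.003
print('foot top plane slope,z',f.round(4),k.sum())
for a,b in((.029,.032),(.021,.025)):
    q=np.hypot(h[:,0]-.5775,h[:,1]-.0553); w=(q>a)&(q<b); print(a,np.percentile(h[w][:,2],[10,50,80,90,95]).round(4))
cv2.imwrite('pics/s3.png',cv2.resize(p[150:280,240:400,::-1],(680,552),interpolation=cv2.INTER_CUBIC))
```

```text
[0.57652209 0.05525937 0.15640859] [-0.41375529  0.61751327 -7.9458772 ] 0.22262232737404433 [0.02337208 0.02162916 0.00260985] 23.95
664
foot top plane slope,z [-0.0007 -0.0064  0.0588] 601
0.029 [0.0597 0.0732 0.0767 0.0787 0.0809]
0.021 [0.0747 0.0782 0.0829 0.0843 0.0847]
```

View pics/s3.png

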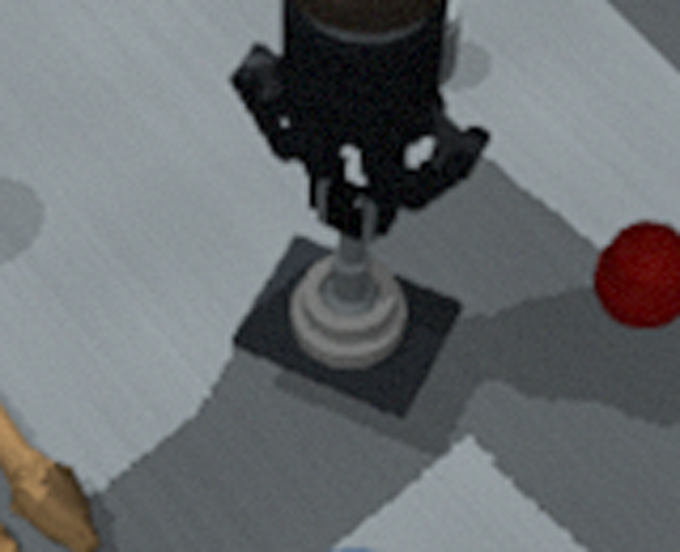

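The caddy hangs level with its underside at about 50.8 mm. The knob rose 110.4 mm, so the handle is out about 59.6 mm, and the rings are seated. Handing in.

```bash
python3 -c "
from cell import arm
print(arm.hand_in()); s=arm.sense(); print(s['position'],s['contact_force'],s['opening'],s['time'])"
```

```text
the job is handed in; nothing more can be done
None
the job is handed in; nothing more can be done
```

I set the wide ring and then the narrow ring down home on the iron caddy's post. I then pinched the knob across its button, drew the handle past the first stop to the second, and lifted the caddy. I handed in while still holding it by the knob, at about 24 s of the 72 s allowed.

**Last checks:**
- **Height and tilt:** the foot's underside is about 51 mm above the sill and level to within about 0.007 rad.
- **Handle:** it is out about 59.6 mm, worked out from how far the knob rose against how far the foot rose.
- **Grip:** the fingers are at 0.22 opening, which matches the 20 mm knob with the button flush. The wrist carries about 7.9 N.
- **Rings:** before the lift both were flat and concentric with the post, with tops at 23.6 and 39.6 mm (24 and 40 expected). In the last scene picture they still look seated, and its coarser depth readings are roughly consistent.

No check failed. I did not re-measure the bystanders at the end, but no contact with them was seen. The hand-in gave no verdict.

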